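# Close up the serviced second stages

## Task

Four serviced regulator second stages stand open on wooden blocks. Pick the four black covers out of the drawer and set each one on the second stage whose shape and size it matches, purge knob up, seated flat on the rim with its spigot in the mouth and its outline lined up with the body's; leave the two bronze fittings where they are in the drawer.

Things in the scene. Friction and masses are not known exactly. Their poses are not given: they have to be found in the camera images.
- cover_large_round: Black plastic second-stage cover lying right way up in the drawer, loose, 60 g: round flange 74 mm across, spigot 44 mm across, purge knob a round drum 28 mm across. From the underside up: spigot 8 mm deep, flange 6 mm thick (to 14 mm), grey purge knob from 14 to 32 mm. Origin at the centre of the spigot's underside, z up.
- cover_small_round: Black plastic second-stage cover lying right way up in the drawer, loose, 60 g: round flange 54 mm across, spigot 24 mm across, purge knob a round drum 28 mm across. From the underside up: spigot 8 mm deep, flange 6 mm thick (to 14 mm), grey purge knob from 14 to 32 mm. Origin at the centre of the spigot's underside, z up.
- cover_square: Black plastic second-stage cover lying right way up in the drawer, loose, 60 g: square flange 68 x 68 mm, square spigot 38 x 38 mm, purge knob a square block 28 x 28 mm, sides all parallel to its x and y axes. From the underside up: spigot 8 mm deep, flange 6 mm thick (to 14 mm), grey purge knob from 14 to 32 mm. Origin at the centre of the spigot's underside, z up.
- cover_oblong: Black plastic second-stage cover lying right way up in the drawer, loose, 60 g: oblong flange 82 mm along x by 52 mm along y, spigot 52 x 22 mm, purge knob an oblong block 40 mm along x by 22 mm along y. From the underside up: spigot 8 mm deep, flange 6 mm thick (to 14 mm), grey purge knob from 14 to 32 mm. Origin at the centre of the spigot's underside, z up.
- stage_large_round_mouth (a point): Centre of the open mouth, at rim level, of a bare metal second-stage body held open side up on a 100 x 100 mm wooden block (all fixed): round, 76 mm outside, mouth 56 mm across; rim 52 mm above the bench, rim 10 mm wide, hollow 34 mm deep. The cover's flange rests on the rim, its spigot has 6 mm play each way. z up; hose inlet to +y, mouthpiece to -x.
- stage_small_round_mouth (a point): Centre of the open mouth, at rim level, of a bare metal second-stage body held open side up on a 100 x 100 mm wooden block (all fixed): round, 56 mm outside, mouth 36 mm across; rim 52 mm above the bench, rim 10 mm wide, hollow 34 mm deep. The cover's flange rests on the rim, its spigot has 6 mm play each way. z up; hose inlet to +y, mouthpiece to -x.
- stage_square_mouth (a point): Centre of the open mouth, at rim level, of a bare metal second-stage body held open side up on a 100 x 100 mm wooden block (all fixed): square, 70 x 70 mm outside, mouth 50 x 50 mm, sides parallel to the axes of this point; rim 52 mm above the bench, rim 10 mm wide, hollow 34 mm deep. The cover's flange rests on the rim, its spigot has 6 mm play each way. z up; hose inlet to +y, mouthpiece to -x.
- stage_oblong_mouth (a point): Centre of the open mouth, at rim level, of a bare metal second-stage body held open side up on a 100 x 100 mm wooden block (all fixed): oblong, 84 mm along x by 54 mm along y outside, mouth 64 x 34 mm; rim 52 mm above the bench, rim 10 mm wide, hollow 34 mm deep. The cover's flange rests on the rim, its spigot has 6 mm play each way. z up; hose inlet to +y, mouthpiece to -x.
- fitting_long: Bronze orifice fitting standing loose in the drawer, 30 mm tall, hexagon 26 mm across its corners at mid-height, origin at the centre of its underside. To be left alone.
- fitting_short: Bronze orifice fitting standing loose in the drawer, 18 mm tall, hexagon 30 mm across its corners, origin at the centre of its underside. To be left alone. Covers and small parts lie about 90 to 105 mm apart on the drawer's floor, 12 mm above the bench; the drawer's rim is 40 mm high (front panel 50 mm) and the unit it slides from, on the side away from the robot, 75 mm (tins on it to 120 mm).

How it is judged (in metres and radians):
At the end, for the whole second after the job is handed in: Each cover rests released and still on its matching body: centre within 11 mm of the mouth's, underside 5 to 11 mm below the rim, tilt under 0.1 rad; square and oblong covers turned under 0.2 rad from the body's outline (the square one in any quarter turn) (horizontal distance between cover_large_round and stage_large_round_mouth below 0.011 m and z of cover_large_round in the frame of stage_large_round_mouth between -0.011 and -0.005 m and angle between each of cover_large_round, cover_small_round, cover_square, cover_oblong's own z axis and vertical below 0.1 rad and linear speed of each of cover_large_round, cover_small_round, cover_square, cover_oblong below 0.02 m/s and angular speed of each of cover_large_round, cover_small_round, cover_square, cover_oblong below 0.2 rad/s and horizontal distance between cover_small_round and stage_small_round_mouth below 0.011 m and z of cover_small_round in the frame of stage_small_round_mouth between -0.011 and -0.005 m and horizontal distance between cover_square and stage_square_mouth below 0.011 m and z of cover_square in the frame of stage_square_mouth between -0.011 and -0.005 m and (angle between the x axis of cover_square and the x axis of stage_square_mouth, either way round below 0.2 rad or angle between the x axis of cover_square and the y axis of stage_square_mouth, either way round below 0.2 rad) and horizontal distance between cover_oblong and stage_oblong_mouth below 0.011 m and z of cover_oblong in the frame of stage_oblong_mouth between -0.011 and -0.005 m and angle between the x axis of cover_oblong and the x axis of stage_oblong_mouth, either way round below 0.2 rad); the robot touches nothing.
It fails at once if the long bronze fitting is shifted more than 30 mm (distance of fitting_long from where it was at the start of the episode above 0.03 m).
It fails at once if the short bronze fitting is shifted more than 30 mm (distance of fitting_short from where it was at the start of the episode above 0.03 m).
It also fails if it takes over 112 s, if anything falls off the work surface, if the arm or the gripper's body presses on something with over 40 N, if the wrist force passes 120 N, or if a joint passes its speed limit or range.

## Robot

A 6-joint arm with a two-finger parallel gripper is mounted at the origin on the work surface. World frame = base frame: x ahead of the robot, y to its left, z up, the work surface at z = 0. Lengths are in mm, angles in rad, forces in N, time in s.
With the tool pointing down it reaches from about 275 to 750 mm from the base axis. Payload 10.2 kg.
Tool frame: the origin (TCP) lies at the very end of the fingers, on their centre line; the grasp point (between the pads) lies 19 mm behind it; z points along the fingers, y is the line along which they close (so a half turn about z gives the same grasp; the last joint's range is limited). The gripper opens to 85 mm and grips with 20 to 120 N. Pads are 22 mm wide; open, the fingers measure 114 mm over their backs; the gripper's body (76 mm by 85 mm) begins 54 mm behind the grasp point. The pads swing forward as they close: fully open they stand 13 mm farther back than shut.
Start: joints at [-1.417, 0.313, 1.498, -0, 1.331, -0.223], TCP at [193.16, -488.181, 231.294] pointing down, gripper open.
Joint ranges: [-2.94, 2.94], [-0.97, 2.17], [0.19, 2.56], [-1.23, 4.37], [0.02, 3.11], [-2.88, 2.88]. Speed limits (rad/s): [2.39, 2.39, 3.01, 3.14, 3.14, 3.14].

## Interface

Orientations are given as a unit quaternion [w, x, y, z].
In Python, from rig import * gives the robot as it stands. The module is installed in compiled form; this text tells all that it offers.
- The arm moves only by the shell command python3 -m crank 'ROWS' [FORCE]. ROWS is JSON, a list that holds one entry, the list of rows, each a list of 7 numbers: the shift along the tool's x, y, z in units of 25 mm (1.0 is 25 mm), then the turn, a rotation vector about the tool's x, y, z in units of 8 degrees (1.0 is 8 degrees), then the finger opening in mm, from 0 to 85.4. A call has exactly 8 rows; each row shifts and turns the commanded pose from where the row before left it, along the tool's axes as they then stand; what a row does not reach is not made up. A row lasts 1/10 s, in which the tool goes at most 50 mm and 8.59 degrees, less where a joint would pass 70% of its speed; a pose out of reach is approached as far as the arm can. A call is refused whole if a number of a shift passes 1 or a number of a turn 1, either way. A call with a gripper value outside its range is refused whole. The fingers move at their own pace and stop on an object; FORCE is the grip in N (left out, the last holds). Time passes only in rows, so rows that do not move let the fingers close, or fill a call up. It gives the time, the measured TCP pose, the force, the opening and the grip force at its end, in the units of the state.
- sense(): the state, without advancing time (a new reading comes with each control period).
- capture(name): name is "scene" or "top" or "wrist"; returns the picture (400x640x3 uint8, blue, green, red); there is no depth.
- camera_model(name): a dict with "fx", "fy", "cx", "cy" (pixels), "k1" (the pictures are not rectified: a ray, as slopes to the right and down, at radius r is drawn at 1 + k1 r^2 times it, then the intrinsics apply), "world_from_camera" (4x4, takes a point from camera to world coordinates); the wrist camera has in their place "T_tool_cam" (4x4, takes a point from camera to tool coordinates, whose origin is the TCP and whose axes are the flange's). Camera axes: x right, y up, looking along -z (the intrinsics and any distortion apply to the point x, -y, -z); pixel columns grow to the right and rows downward; lengths in mm; the calibration is good to about 2 mm. A picture is of the moment at which its call begins: read the wrist's pose just before it. camera_model takes no time and is no camera call.
- finish_job(): hands the job in; it is judged then, once.
The state is a dict: "time_s": time; "joints": joint angles; "dq": joint speeds; "tau": joint torques, N m; "eef_pos": TCP position; "ee_rot": TCP orientation; "force": force on the tool from outside, world axes, zero at the start; "wrist_torque": the same for the moment, N m; "grip_width": opening from 0.0 (shut) to 1.0 (fully open); "grip_force": force on a finger pad.
Only numpy, scipy, OpenCV 4.12 (cv2) and the standard library are available. Lean on these libraries where they do the work, as an engineer would, in place of code of your own. Each camera call takes 0.05 s, during which the arm holds its last target. There are 200 camera calls.

## Working session

There is one attempt and no reset: what is moved stays moved. The work goes in short steps, Python scripts to look and compute and a shell command to move; the robot and the scene stay as the last step left them, time stands still between calls to the robot, and variables do not carry over. Pictures are saved under pics/ and viewed, at most 14 in all, crops included, and the job is handed in when it is done.

```bash
mkdir -p pics; python3 - <<'E'
from rig import *
import cv2
s=sense(); print(s)
for n in("top","scene"):
    cv2.imwrite(f"pics/{n}0.png",capture(n)); m=camera_model(n); print(n,m)
print(camera_model("wrist"))
E
```

```text
{'time_s': 0.0, 'joints': array([-1.41741307e+00,  3.13468719e-01,  1.49847061e+00,  2.51199898e-05,
        1.33101623e+00, -2.23405609e-01]), 'dq': array([-3.99254511e-04,  3.25527351e-04,  8.98494294e-04, -9.55210188e-05,
       -5.66407357e-05, -9.70882354e-04]), 'tau': array([ 2.61893001e-04, -4.12275553e+01, -2.59733301e+01, -1.75543041e-04,
        4.24821832e-03,  5.07263735e-05]), 'eef_pos': array([ 193.11596708, -487.89950321,  230.71288607]), 'ee_rot': array([-6.80606845e-04,  9.82306527e-01,  1.87278996e-01,  3.60446885e-05]), 'force': array([ 0.02456999,  0.57106451, -0.84032387]), 'wrist_torque': array([-0.01427622, -0.06271098,  0.00338045]), 'grip_force': 0.0, 'grip_width': 0.9994603325827667}
top {'fx': 406.7050943568883, 'fy': 406.7050943568883, 'cx': 321.32662810520844, 'cy': 200.68534438160344, 'k1': -0.029792501046452705, 'world_from_camera': array([[-1.23005884e-02,  9.90120779e-01, -1.39676548e-01,
         3.96416554e+02],
       [-9.99843991e-01, -1.39498639e-02, -1.08348951e-02,
         1.70762636e+01],
       [-1.26763236e-02,  1.39521482e-01,  9.90137903e
[... 405 characters left out ...]
2.45210262e-01,
         2.79132564e+02],
       [-8.58345099e-04,  5.15219146e-01,  8.57058047e-01,
         9.56444433e+02],
       [ 0.00000000e+00,  0.00000000e+00,  0.00000000e+00,
         1.00000000e+00]])}
{'fx': 352.3062514407871, 'fy': 352.3062514407871, 'cx': 323.6862629307048, 'cy': 201.28096195067414, 'k1': -0.057584548647760095, 'T_tool_cam': array([[-4.19591733e-04,  9.53625075e-01,  3.00996745e-01,
         7.76045860e+01],
       [ 9.99999845e-01,  5.09897146e-04, -2.21460986e-04,
        -3.96243831e-01],
       [-3.64668131e-04,  3.00996606e-01, -9.53625141e-01,
        -1.42597590e+02],
       [ 0.00000000e+00,  0.00000000e+00,  0.00000000e+00,
         1.00000000e+00]])}
```

View pics/top0.png

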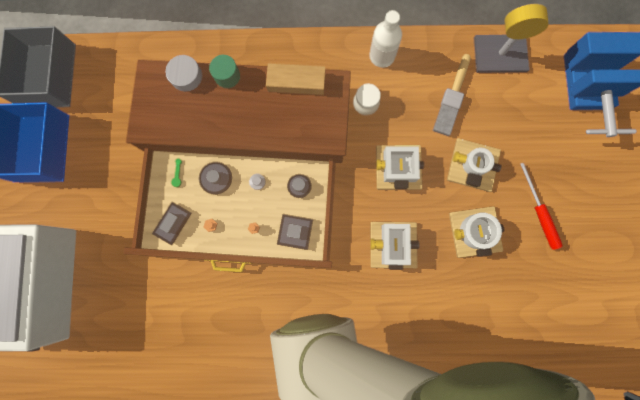

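View pics/scene0.png

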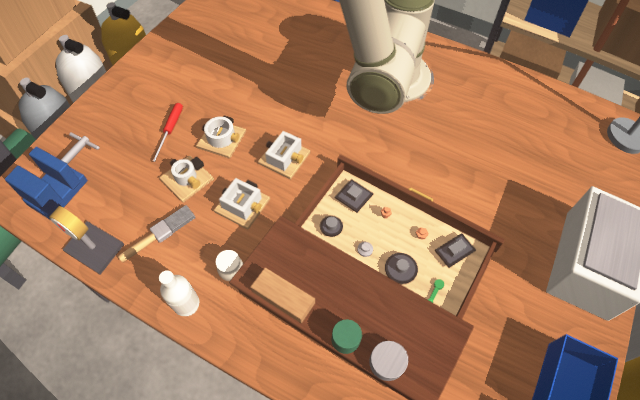

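The top view shows the covers: large round (215,178), small round (299,186), square (295,232) and oblong (171,223). The bronze fittings are at (210,226) and (253,228). The stages are square (401,165), small round (481,161), large round (481,231) and oblong (397,245).

```bash
cat > h.py <<'E'
from rig import *
import numpy as np, cv2
from scipy.spatial.transform import Rotation as R
def pose():
    s=sense(); q=s['ee_rot']; T=np.eye(4); T[:3,:3]=R.from_quat([*q[1:],q[0]]).as_matrix(); T[:3,3]=s['eef_pos']; return T
def cam(n,T=None):
    m=camera_model(n); return m,(m['world_from_camera'] if n!='wrist' else T@m['T_tool_cam'])
def rays(n,px,T=None):
    m,W=cam(n,T); d=(np.atleast_2d(px).astype(float)-[m['cx'],m['cy']])/[m['fx'],m['fy']]; u=d.copy()
    for _ in range(8): u=d/(1+m['k1']*(u**2).sum(1,keepdims=True))
    return W[:3,3],np.c_[u[:,0],-u[:,1],-np.ones(len(u))]@W[:3,:3].T
def onplane(n,px,z,T=None):
    o,v=rays(n,px,T); return (o+v*((z-o[2])/v[:,2:]))[:,:2]
def outline(n,mask,near,z,T=None):
    "contour nearest pixel -> world outline at height z; centre, size, angle(deg) of min rectangle"
    cs=[c for c in cv2.findContours(mask,cv2.RETR_EXTERNAL,cv2.CHAIN_APPROX_NONE)[0] if cv2.contourArea(c)>40]
    c=min(cs,key=lambda c:np.hypot(*(c.reshape(-1,2).mean(0)-near)))
    p=onplane(n,cv2.convexHull(c).reshape(-1,2),z,T).astype(np.float32); r=cv2.minAreaRect(p)
    M=cv2.moments(p); return np.round([M['m10']/M['m00'],M['m01']/M['m00'],*r[0],*r[1],r[2]],1)
E
python3 - <<'E'
from h import *
im=cv2.imread('pics/top0.png')
hsv=cv2.cvtColor(im,cv2.COLOR_BGR2HSV); H,S,V=cv2.split(hsv)
blk=((V<95)&(S<130)).astype(np.uint8)*255
gry=((S<60)&(V>120)).astype(np.uint8)*255
for k,p in dict(LR=(215,178),SR=(299,186),SQ=(295,232),OB=(171,223)).items(): print(k,outline('top',blk,p,24))
for k,p in dict(LR=(481,231),SR=(481,161),SQ=(401,165),OB=(397,245)).items(): print('stage',k,outline('top',gry,p,52))
for k,p in dict(f1=(210,226),f2=(253,228),silver=(257,182)).items(): print(k,onplane('top',[p],25))
c=im[140:270,130:520]; c2=cv2.resize(c,None,fx=2,fy=2,interpolation=cv2.INTER_CUBIC)
o=np.vstack([c2,cv2.cvtColor(cv2.resize(blk[140:270,130:520]//2+gry[140:270,130:520]//1*1//1,None,fx=2,fy=2),cv2.COLOR_GRAY2BGR)])
cv2.imwrite('pics/a.png',o)
E
```

```text
LR [806.4 231.9 805.6 229.2  34.5  58.7  40.9]
SR [ 553.8 -148.3  553.7 -148.3   26.6   15.6   89.2]
SQ [ 2.688e+02 -1.000e-01  2.672e+02 -7.000e-01  4.070e+01  1.510e+01
  7.660e+01]
OB [602.3 627.  604.2 632.7  48.2  43.8  89.8]
stage LR [ 448.7 -306.2  449.  -305.8   86.2   73.2   89.1]
stage SR [ 596.7 -311.2  598.  -310.2   64.3   57.8   85.8]
stage SQ [ 593.4 -145.6  593.3 -145.6   75.7   74.3   89.2]
stage OB [ 423.6 -127.7  423.6 -127.9   58.5   83.7   88.2]
f1 [[468.05795746 269.20209874]]
f2 [[462.5514822  175.33629595]]
silver [[563.67180611 167.63042493]]
```

View pics/a.png

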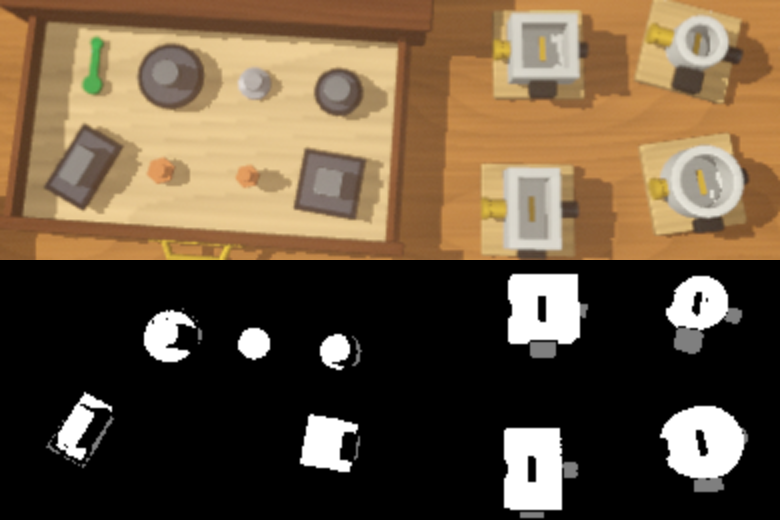

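The crop confirms the matching. The covers in crop pixels are (170,75), (338,92), (330,183) and (85,167). The stages are oblong at (533,208) and square at (545,50), with the two round ones on the right. I'll move above the stages for a close look with the wrist camera.

```bash
python3 -m crank '[[[0,0,0,0,0,0.9,60],[0,0,0,0,0,0.9,60],[0,0,0,0,0,0.9,60],[0.98,-0.82,0,0,0,0,60],[0.98,-0.82,0,0,0,0,60],[0.98,-0.82,0,0,0,0,60],[0.98,-0.82,0,0,0,0,60],[0.98,-0.82,0,0,0,0,60]]]' 60
python3 -m crank '[[[0.98,-0.82,0,0,0,0,60],[0.98,-0.82,0,0,0,0,60],[0.98,-0.82,0,0,0,0,60],[0.98,-0.82,0,0,0,0,60],[0.98,-0.82,0,0,0,0,60],[0.98,-0.82,0,0,0,0,60],[0.98,-0.82,0,0,0,0,60],[0,0,0,0,0,0,60]]]'
python3 - <<'E'
from h import *
T=pose(); np.save('Ts.npy',T); print(T.round(3)); cv2.imwrite('pics/stages.png',capture('wrist'))
E
```

```text
time_s: 0.9
eef_pos: [316.5, -384.6, 231.1]
ee_rot: [-0.0, 1.0, -0.0, -0.0]
force: [-0.2, 0.0, 0.1]
grip_width: 0.706
grip_force: 0.0
time_s: 1.7
eef_pos: [489.0, -239.9, 230.8]
ee_rot: [-0.0, 1.0, 0.002, -0.0]
force: [0.4, -0.3, -0.6]
grip_width: 0.699
grip_force: 0.0
[[ 1.00000e+00  3.00000e-03 -0.00000e+00  4.88983e+02]
 [ 3.00000e-03 -1.00000e+00  1.00000e-03 -2.39902e+02]
 [-0.00000e+00 -1.00000e-03 -1.00000e+00  2.30800e+02]
 [ 0.00000e+00  0.00000e+00  0.00000e+00  1.00000e+00]]
```

View pics/stages.png

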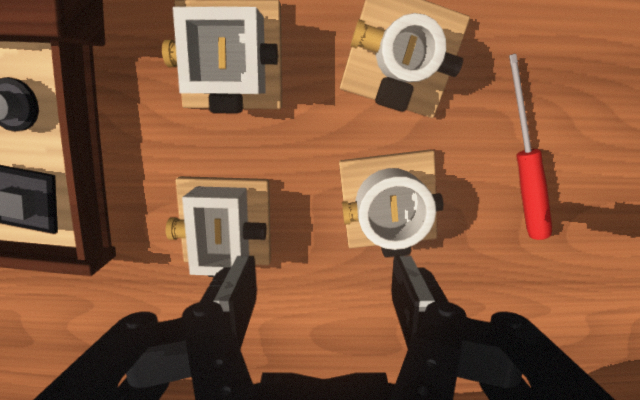

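The four rims show as bright bands: square at about (219,50), small round (411,47), large round (397,210) and oblong (215,232). I'll segment the bright rims, then move over the drawer.

```bash
python3 - <<'E'
from h import *
im=cv2.imread('pics/stages.png'); T=np.load('Ts.npy')
H,S,V=cv2.split(cv2.cvtColor(im,cv2.COLOR_BGR2HSV))
print([(V[p[1],p[0]],S[p[1],p[0]]) for p in [(219,10),(183,50),(260,60),(215,192),(240,215),(190,230),(430,210),(365,212),(440,50)]])
m=((S<45)&(V>185)).astype(np.uint8)*255
m=cv2.morphologyEx(m,cv2.MORPH_OPEN,np.ones((3,3)))
cv2.imwrite('pics/m1.png',m)
for k,p in dict(LR=(397,210),SR=(411,47),SQ=(219,50),OB=(215,232)).items(): print('stage',k,outline('wrist',m,p,52,T))
E
python3 -m crank '[[[0.2,-1,0,0,0,0,60],[0.2,-1,0,0,0,0,60],[0.2,-1,0,0,0,0,60],[0.2,-1,0,0,0,0,60],[0.2,-1,0,0,0,0,60],[0.2,-1,0,0,0,0,60],[0.2,-1,0,0,0,0,60],[0.2,-1,0,0,0,0,60]]]'
python3 -m crank '[[[0.2,-1,0,0,0,0,60],[0.2,-1,0,0,0,0,60],[0.2,-1,0,0,0,0,60],[0.2,-1,0,0,0,0,60],[0.2,-1,0,0,0,0,60],[0.2,-1,0,0,0,0,60],[0.2,-1,0,0,0,0,60],[0.2,-1,0,0,0,0,60]]]'
python3 -m crank '[[[0,-0.1,0,0,0,0,60],[0,0,0,0,0,0,60],[0,0,0,0,0,0,60],[0,0,0,0,0,0,60],[0,0,0,0,0,0,60],[0,0,0,0,0,0,60],[0,0,0,0,0,0,60],[0,0,0,0,0,0,60]]]'
python3 - <<'E'
from h import *
T=pose(); np.save('Td.npy',T); print(T[:3,3]); cv2.imwrite('pics/drawer.png',capture('wrist'))
E
```

```text
[(np.uint8(220), np.uint8(26)), (np.uint8(224), np.uint8(27)), (np.uint8(54), np.uint8(57)), (np.uint8(99), np.uint8(46)), (np.uint8(81), np.uint8(47)), (np.uint8(224), np.uint8(31)), (np.uint8(234), np.uint8(25)), (np.uint8(233), np.uint8(24)), (np.uint8(227), np.uint8(27))]
stage LR [ 453.7 -308.5  452.6 -309.8   74.1   73.6    7.8]
stage SR [ 602.2 -314.2  602.7 -314.9   55.    54.    58.9]
stage SQ [ 599.8 -146.7  599.6 -146.7   69.7   69.4   89. ]
stage OB [ 429.5 -127.4  426.7 -128.7   52.9   83.2   88.5]
time_s: 2.55
eef_pos: [526.9, -42.2, 231.2]
ee_rot: [0.0, 1.0, -0.001, -0.0]
force: [-0.5, 0.5, -0.1]
grip_width: 0.696
grip_force: 0.0
time_s: 3.35
eef_pos: [567.4, 157.6, 231.1]
ee_rot: [0.0, 1.0, -0.001, -0.0]
force: [1.1, -0.6, 0.5]
grip_width: 0.701
grip_force: 0.0
time_s: 4.15
eef_pos: [567.3, 160.2, 231.3]
ee_rot: [-0.0, 1.0, -0.0, -0.0]
force: [0.4, -0.6, -0.6]
grip_width: 0.698
grip_force: 0.0
[567.2719123  160.17676793 231.29623523]
```

View pics/drawer.png

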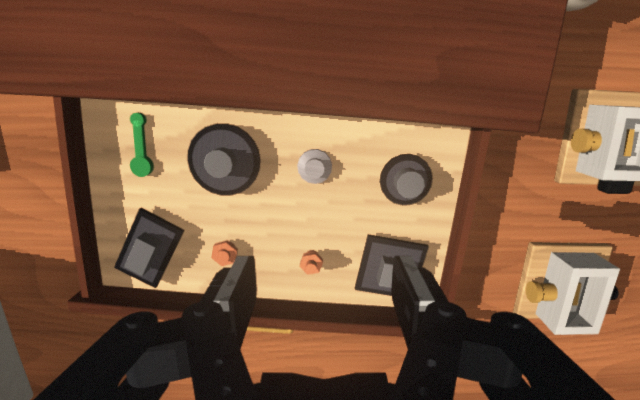

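View pics/m1.png

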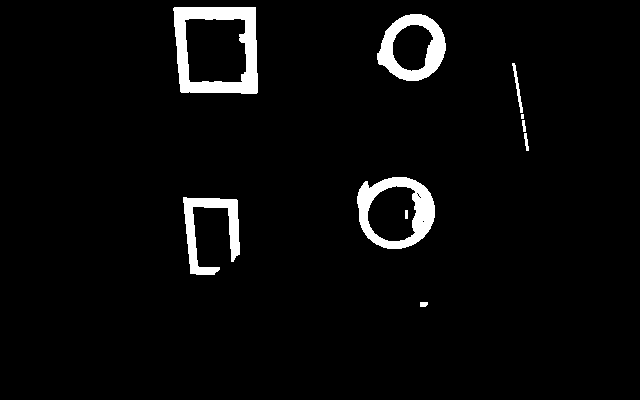

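The drawer view shows the large round cover at (224,160), small round (406,180), oblong (150,247) and square (391,265), the last partly behind a finger. The bronze fittings are at (224,252) and (312,262). The rim mask looks clean, so the stage centres are set.

```bash
python3 - <<'E'
from h import *
im=cv2.imread('pics/drawer.png'); T=np.load('Td.npy')
H,S,V=cv2.split(cv2.cvtColor(im,cv2.COLOR_BGR2HSV))
m=((S<75)&(V<150)).astype(np.uint8)*255
m=cv2.morphologyEx(m,cv2.MORPH_OPEN,np.ones((3,3)))
k=((S<75)&(V>62)&(V<150)).astype(np.uint8)*255
k=cv2.morphologyEx(k,cv2.MORPH_OPEN,np.ones((5,5)))
P=dict(LR=(224,160),SR=(406,180),SQ=(391,265),OB=(150,247))
for n,p in P.items(): print(n,outline('wrist',m,p,26,T),'knob',outline('wrist',k,p,44,T))
print('fit',onplane('wrist',[(224,252),(312,262)],25,T).round())
print([int(V[p[1],p[0]]) for p in [(218,162),(212,162),(240,140),(410,182),(145,255),(160,235)]])
t=cv2.imread('pics/top0.png'); H,S,V=cv2.split(cv2.cvtColor(t,cv2.COLOR_BGR2HSV))
m2=((S<90)&(V<140)).astype(np.uint8)*255
for n,p in dict(LR=(215,178),SR=(299,186),SQ=(295,232),OB=(171,223)).items(): print(n,outline('top',m2,p,26))
cv2.imwrite('pics/m2.png',np.vstack([m[90:310],k[90:310]]))
E
```

```text
LR [579.8 263.4 579.3 263.5  66.   64.4   7.4] knob [581.3 257.7 581.5 258.9  55.   59.   82. ]
SR [557.2  76.7 557.2  77.1  42.3  40.2   2.9] knob [561.7  81.1 561.7  81.4  40.1  38.1   2.9]
SQ [442.9  75.1 446.5  70.2 110.5  73.5  58.4] knob [461.9  84.  462.8  77.9  82.   58.1  77. ]
OB [479.8 356.8 480.3 355.6  48.2  80.4  59.7] knob [476.4 354.7 476.8 352.1  37.   42.1  61.4]
fit [[476. 270.]
 [465. 174.]]
[126, 126, 86, 133, 120, 51]
LR [575.5 261.9 575.7 262.3  62.7  66.8  72.7]
SR [554.6  76.7 554.4  77.3  43.9  46.7  89.2]
SQ [453.6  85.1 453.5  85.6  62.1  62.5  79.2]
OB [475.4 355.4 475.8 354.9  46.9  75.7  59.6]
```

View pics/m2.png

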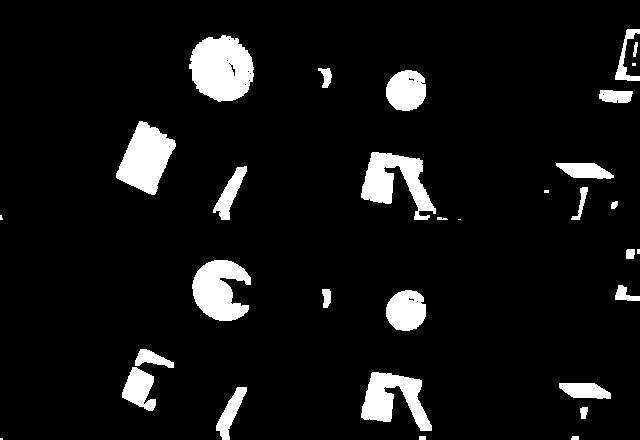

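```bash
python3 - <<'E'
from h import *
im=cv2.imread('pics/drawer.png'); T=np.load('Td.npy')
H,S,V=cv2.split(cv2.cvtColor(im,cv2.COLOR_BGR2HSV))
op=lambda m:cv2.morphologyEx((m*255).astype(np.uint8),cv2.MORPH_OPEN,np.ones((3,3)))
m=op((V<75)|((S<75)&(V<150))); k=op((S<60)&(V>104)&(V<150))
for n,p in dict(LR=(224,160),SR=(406,180),OB=(150,247)).items(): print(n,outline('wrist',m,p,26,T))
for n,p in dict(LR=(218,162),SR=(410,182),SQ=(385,270),OB=(145,255)).items(): print('knob',n,outline('wrist',k,p,44,T))
t=cv2.imread('pics/top0.png'); H,S,V=cv2.split(cv2.cvtColor(t,cv2.COLOR_BGR2HSV))
m2=op((V<75)|((S<90)&(V<140)))
for n,p in dict(LR=(215,178),SR=(299,186),SQ=(295,232),OB=(171,223)).items(): print('top',n,outline('top',m2,p,25))
E
```

```text
LR [578.8 261.2 579.  261.4  72.2  70.1  89.9]
SR [5.583e+02 7.670e+01 5.582e+02 7.670e+01 5.030e+01 5.140e+01 2.000e-01]
OB [480.3 354.1 480.2 354.2  51.5  83.5  59. ]
knob LR [578.1 262.4 577.9 262.3  26.3  25.3  89.7]
knob SR [557.8  78.3 557.   78.3  26.5  28.4   3.3]
knob SQ [459.1  96.5 459.9  96.8  15.6  31.   89.9]
knob OB [479.1 355.7 479.2 355.8  20.6  38.1  59. ]
top LR [575.7 262.4 575.5 263.2  65.3  62.3   1.2]
top SR [554.9  76.7 554.6  77.4  43.9  46.7  89.2]
top SQ [453.6  85.2 453.6  85.6  62.   62.6  79.2]
top OB [475.4 355.9 475.8 355.3  47.   75.7  59.6]
```

Covers located: SR (557.5,78), LR (578,262), OB (479.5,355.5) at yaw -31°, SQ (457,85.5) at yaw about -11°. I'll start with the small round cover.

```bash
python3 -m crank '[[[-0.05,0.41,0.6,0,0,0,52],[-0.05,0.41,0.6,0,0,0,52],[-0.05,0.41,0.6,0,0,0,52],[-0.05,0.41,0.6,0,0,0,52],[-0.05,0.41,0.6,0,0,0,52],[-0.05,0.41,0.6,0,0,0,52],[-0.05,0.41,0.6,0,0,0,52],[-0.05,0.41,0.6,0,0,0,52]]]'
python3 -m crank '[[[0,0,0.4,0,0,0,52],[0,0,0.4,0,0,0,52],[0,0,0,0,0,0,52],[0,0,0,0,0,0,52],[0,0,0,0,0,0,52],[0,0,0,0,0,0,52],[0,0,0,0,0,0,52],[0,0,0,0,0,0,52]]]'
python3 - <<'E'
from h import *
T=pose(); print(T[:3,3]); cv2.imwrite('pics/sr.png',capture('wrist'))
E
```

```text
time_s: 5.0
eef_pos: [557.2, 77.9, 110.8]
ee_rot: [0.0, 1.0, -0.0, 0.0]
force: [-0.1, -0.0, -0.3]
grip_width: 0.608
grip_force: 0.0
time_s: 5.8
eef_pos: [557.3, 78.3, 91.5]
ee_rot: [-0.0, 1.0, -0.0, 0.0]
force: [-0.3, -0.9, 0.3]
grip_width: 0.607
grip_force: 0.0
[557.34164341  78.29200875  91.48988314]
```

View pics/sr.png

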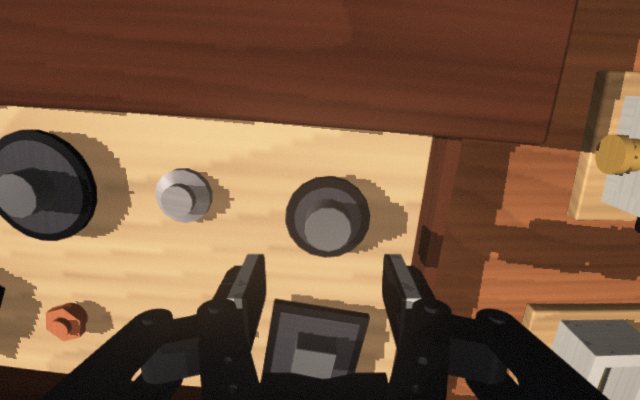

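The small round knob at (327,228) sits midway between the fingertips (columns 255 and 395). The square cover below is clear of them. I'll descend and grip.

```bash
python3 - <<'E'
from h import *
print(onplane('wrist',[(327,228)],44,pose()))
E
python3 -m crank '[[[0,0,0.63,0,0,0,52],[0,0,0.63,0,0,0,52],[0,0,0.63,0,0,0,52],[0,0,0.63,0,0,0,52],[0,0,0,0,0,0,52],[0,0,0,0,0,0,15],[0,0,0,0,0,0,15],[0,0,0,0,0,0,15]]]' 50
python3 -m crank '[[[0,0,0,0,0,0,15],[0,0,0,0,0,0,15],[0,0,0,0,0,0,15],[0,0,-0.6,0,0,0,15],[0,0,-0.6,0,0,0,15],[0,0,-0.6,0,0,0,15],[0,0,-0.6,0,0,0,15],[0,0,-0.6,0,0,0,15]]]'
```

```text
[[558.56035161  76.90303495]]
time_s: 6.65
eef_pos: [558.0, 78.2, 29.5]
ee_rot: [0.0, 1.0, -0.0, 0.001]
force: [0.3, -0.2, 4.7]
grip_width: 0.302
grip_force: 49.2
time_s: 7.45
eef_pos: [557.1, 78.3, 104.1]
ee_rot: [-0.0, 1.0, -0.0, 0.0]
force: [0.3, -0.1, -0.4]
grip_width: 0.302
grip_force: 49.1
```

```bash
python3 -m crank '[[[0.11,0.98,0,0,0,0,15],[0.11,0.98,0,0,0,0,15],[0.11,0.98,0,0,0,0,15],[0.11,0.98,0,0,0,0,15],[0.11,0.98,0,0,0,0,15],[0.11,0.98,0,0,0,0,15],[0.11,0.98,0,0,0,0,15],[0.11,0.98,0,0,0,0,15]]]'
python3 -m crank '[[[0.11,0.98,0,0,0,0,15],[0.11,0.98,0,0,0,0,15],[0.11,0.98,0,0,0,0,15],[0.11,0.98,0,0,0,0,15],[0.11,0.98,0,0,0,0,15],[0.11,0.98,0,0,0,0,15],[0.11,0.98,0,0,0,0,15],[0.11,0.98,0,0,0,0,15]]]'
python3 -m crank '[[[0,0,0,0,0,0,15],[0,0,0,0,0,0,15],[0,0,0,0,0,0,15],[0,0,0,0,0,0,15],[0,0,0,0,0,0,15],[0,0,0,0,0,0,15],[0,0,0,0,0,0,15],[0,0,0,0,0,0,15]]]'
python3 - <<'E'
from h import *
T=pose(); print(T[:3,3]); cv2.imwrite('pics/sr2.png',capture('wrist'))
E
```

```text
time_s: 8.25
eef_pos: [579.2, -118.7, 103.5]
ee_rot: [0.0, 1.0, -0.0, 0.0]
force: [0.8, 1.0, -0.7]
grip_width: 0.302
grip_force: 49.2
time_s: 9.05
eef_pos: [601.1, -314.7, 103.4]
ee_rot: [-0.0, 1.0, -0.0, -0.0]
force: [1.0, 1.1, -0.7]
grip_width: 0.303
grip_force: 49.2
time_s: 9.85
eef_pos: [601.2, -313.7, 103.3]
ee_rot: [-0.0, 1.0, -0.0, -0.0]
force: [0.9, 0.2, -0.1]
grip_width: 0.304
grip_force: 49.2
[ 601.19478876 -313.66721381  103.30043047]
```

View pics/sr2.png

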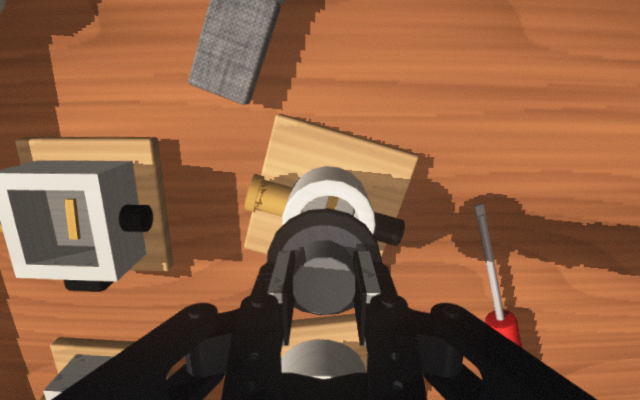

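The held cover is level at (323,265). Behind it the small round rim spans columns 283 to 376, so its centre is slightly to the right. I'll check that numerically.

```bash
python3 - <<'E'
from h import *
T=pose(); im=cv2.imread('pics/sr2.png')
H,S,V=cv2.split(cv2.cvtColor(im,cv2.COLOR_BGR2HSV))
m=(S<45)&(V>185); m[:, :250]=0; m[:,420:]=0; m[270:]=0
ys,xs=np.nonzero(m); p=onplane('wrist',np.c_[xs,ys],52,T)
# ring pixels: fit circle of outer edge R=28 through hull by least squares
from scipy.optimize import least_squares
h=cv2.convexHull(np.c_[xs,ys].astype(np.int32)).reshape(-1,2); q=onplane('wrist',h,52,T)
q=q[(h[:,1]<215)]
r=least_squares(lambda c:np.hypot(*(q-c).T)-28,[602,-315],loss='soft_l1'); print(r.x,abs(r.fun).max(),len(q),p.min(0),p.max(0))
print(onplane('wrist',[(268,260),(378,260)],101,T))
E
```

```text
[ 604.78421992 -314.00373547] 3.036743693918357 13 [ 598.28716176 -342.86322405] [ 633.00682182 -289.18104179]
[[ 604.80996032 -287.70278708]
 [ 604.77536298 -337.93736479]]
```

```bash
python3 -m crank '[[[0.1,0.06,0.3,0,0,0,15],[0,0,0.3,0,0,0,15],[0,0,0.3,0,0,0,15],[0,0,0.3,0,0,0,15],[0,0,0.2,0,0,0,15],[0,0,0.2,0,0,0,15],[0,0,0,0,0,0,15],[0,0,0,0,0,0,15]]]'
python3 -m crank '[[[0,0,0.06,0,0,0,15],[0,0,0,0,0,0,15],[0,0,0,0,0,0,32],[0,0,0,0,0,0,50],[0,0,0,0,0,0,50],[0,0,0,0,0,0,50],[0,0,0,0,0,0,50],[0,0,0,0,0,0,50]]]'
python3 -m crank '[[[0,0,-0.5,0,0,0,50],[0,0,-0.8,0,0,0,50],[0,0,-1,0,0,0,50],[0,0,-1,0,0,0,50],[0,0,-1,0,0,0,50],[0,0,-0.5,0,0,0,50],[0,0,0,0,0,0,50],[0,0,0,0,0,0,50]]]'
python3 - <<'E'
from h import *
T=pose(); print(T[:3,3]); np.save('T3.npy',T); cv2.imwrite('pics/sr3.png',capture('wrist'))
E
```

```text
time_s: 10.7
eef_pos: [603.8, -315.3, 63.5]
ee_rot: [0.0, 1.0, -0.0, 0.0]
force: [0.1, -0.5, -0.7]
grip_width: 0.3
grip_force: 49.2
time_s: 11.5
eef_pos: [603.7, -315.3, 61.8]
ee_rot: [0.0, 1.0, -0.0, 0.0]
force: [-0.0, 0.1, -0.3]
grip_width: 0.582
grip_force: 0.0
time_s: 12.3
eef_pos: [603.4, -315.1, 180.8]
ee_rot: [-0.0, 1.0, -0.0, -0.001]
force: [0.4, -0.4, -0.1]
grip_width: 0.581
grip_force: 0.0
[ 603.41525847 -315.0680754   180.84995132]
```

View pics/sr3.png

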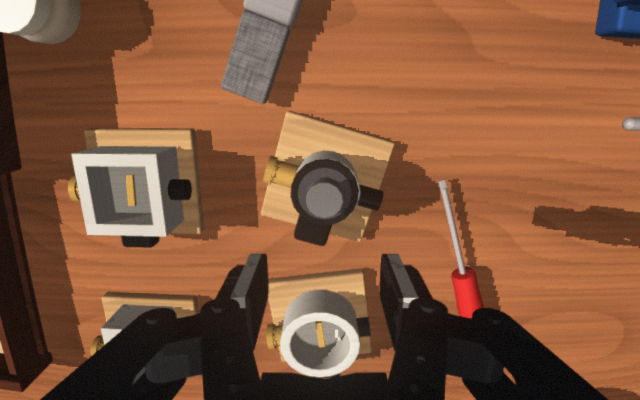

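The small round cover is seated concentrically at (325,192), with an even edge and no tilt. Next is the square cover.

```bash
python3 -m crank '[[[-0.37,-1,0,0,0,0,50],[-0.37,-1,0,0,0,0,50],[-0.37,-1,0,0,0,0,50],[-0.37,-1,0,0,0,0,50],[-0.37,-1,0,0,0,0,50],[-0.37,-1,0,0,0,0,50],[-0.37,-1,0,0,0,0,50],[-0.37,-1,0,0,0,0,50]]]'
python3 -m crank '[[[-0.37,-1,0,0,0,0,50],[-0.37,-1,0,0,0,0,50],[-0.37,-1,0,0,0,0,50],[-0.37,-1,0,0,0,0,50],[-0.37,-1,0,0,0,0,50],[-0.37,-1,0,0,0,0,50],[-0.37,-1,0,0,0,0,50],[-0.37,-1,0,0,0,0,50]]]'
python3 -m crank '[[[0,0,0.6,0,0,0.7,50],[0,0,0.6,0,0,0.7,50],[0,0,0.6,0,0,0,50],[0,0,0.6,0,0,0,50],[0,0,0.6,0,0,0,50],[0,0,0.6,0,0,0,50],[0,0,0,0,0,0,50],[0,0,0,0,0,0,50]]]'
python3 - <<'E'
from h import *
T=pose(); print(T.round(2)); cv2.imwrite('pics/sq.png',capture('wrist')); np.save('T4.npy',T)
H,S,V=cv2.split(cv2.cvtColor(cv2.imread('pics/sq.png'),cv2.COLOR_BGR2HSV))
op=lambda m:cv2.morphologyEx((m*255).astype(np.uint8),cv2.MORPH_OPEN,np.ones((3,3)))
m=op((V<75)|((S<75)&(V<150))); k=op((S<60)&(V>104)&(V<150))
p=(324,225); print(outline('wrist',m,p,26,T),outline('wrist',k,p,44,T))
E
```

```text
time_s: 13.15
eef_pos: [528.8, -114.1, 180.5]
ee_rot: [-0.0, 1.0, -0.0, -0.001]
force: [0.7, 0.6, -0.2]
grip_width: 0.584
grip_force: 0.0
time_s: 13.95
eef_pos: [454.7, 85.7, 180.8]
ee_rot: [-0.0, 1.0, -0.0, -0.001]
force: [0.0, -0.2, 0.4]
grip_width: 0.585
grip_force: 0.0
time_s: 14.75
eef_pos: [455.5, 84.8, 91.6]
ee_rot: [0.0, 0.995, -0.098, -0.001]
force: [-0.1, 0.0, 0.5]
grip_width: 0.587
grip_force: 0.0
[[ 9.8000e-01 -1.9000e-01 -0.0000e+00  4.5547e+02]
 [-1.9000e-01 -9.8000e-01  0.0000e+00  8.4780e+01]
 [-0.0000e+00  0.0000e+00 -1.0000e+00  9.1560e+01]
 [ 0.0000e+00  0.0000e+00  0.0000e+00  1.0000e+00]]
[457.7  86.  457.7  86.   67.1  67.4  79. ] [456.9  86.7 456.9  86.7  26.9  25.6  78.8]
```

View pics/sq.png

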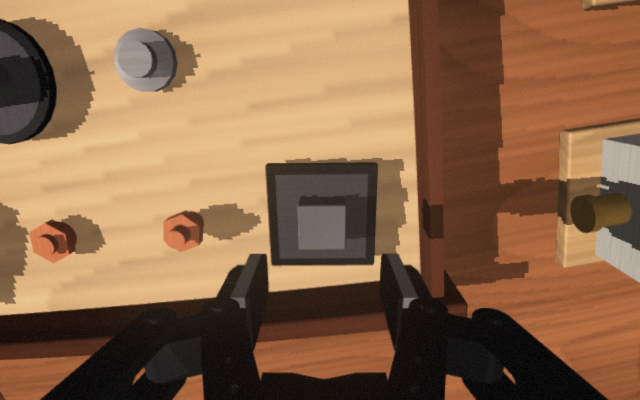

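The square cover at (322,214) is aligned with the tool, and its knob at (321,222) is between the fingers. Both fittings are well clear on the left. I'll grip and lift.

```bash
python3 -m crank '[[[0.06,-0.07,0.63,0,0,0,50],[0,0,0.63,0,0,0,50],[0,0,0.63,0,0,0,50],[0,0,0.63,0,0,0,50],[0,0,0,0,0,0,50],[0,0,0,0,0,0,15],[0,0,0,0,0,0,15],[0,0,0,0,0,0,15]]]' 50
python3 -m crank '[[[0,0,0,0,0,0,15],[0,0,0,0,0,0,15],[0,0,-0.7,0,0,0,15],[0,0,-0.7,0,0,0,15],[0,0,-0.7,0,0,0,15],[0,0,-0.9,0,0,0,15],[0,0,0,0,0,-0.63,15],[0,0,0,0,0,-0.63,15]]]'
```

```text
time_s: 15.6
eef_pos: [458.4, 86.2, 30.0]
ee_rot: [-0.0, 0.995, -0.098, 0.001]
force: [-0.4, 0.1, 7.1]
grip_width: 0.314
grip_force: 50.1
time_s: 16.4
eef_pos: [458.0, 86.2, 105.0]
ee_rot: [0.0, 1.0, -0.008, 0.001]
force: [-0.4, -0.5, -1.2]
grip_width: 0.311
grip_force: 49.4
```

```bash
python3 -m crank '[[[0.58,0.92,0,0,0,0,15],[0.58,0.92,0,0,0,0,15],[0.58,0.92,0,0,0,0,15],[0.58,0.92,0,0,0,0,15],[0.58,0.92,0,0,0,0,15],[0.58,0.92,0,0,0,0,15],[0.58,0.92,0,0,0,0,15],[0.58,0.92,0,0,0,0,15]]]'
python3 -m crank '[[[0.58,0.92,0,0,0,0,15],[0.61,0.96,0,0,0,0,15],[0,0,0,0,0,0,15],[0,0,0,0,0,0,15],[0,0,0,0,0,0,15],[0,0,0,0,0,0,15],[0,0,0,0,0,0,15],[0,0,0,0,0,0,15]]]'
python3 - <<'E'
from h import *
T=pose(); print(T[:3,3], np.degrees(np.arctan2(T[1,0],T[0,0]))); im=capture('wrist'); cv2.imwrite('pics/sq2.png',im)
H,S,V=cv2.split(cv2.cvtColor(im,cv2.COLOR_BGR2HSV))
m=(S<45)&(V>185); m[:,:230]=0; m[:,430:]=0; m[280:]=0
ys,xs=np.nonzero(m); p=onplane('wrist',np.c_[xs,ys],52,T); print(p.min(0),p.max(0))
E
```

```text
time_s: 17.2
eef_pos: [570.5, -101.1, 104.4]
ee_rot: [0.0, 1.0, -0.01, 0.0]
force: [0.7, 0.9, 0.0]
grip_width: 0.312
grip_force: 49.4
time_s: 18.0
eef_pos: [598.7, -147.3, 104.0]
ee_rot: [-0.0, 1.0, -0.01, 0.0]
force: [-0.4, 1.0, -0.3]
grip_width: 0.315
grip_force: 49.5
[ 598.69075939 -147.25893063  103.96541071] -1.1073508253065132
[ 618.63688421 -182.01233499] [ 635.07788131 -111.9716399 ]
```

View pics/sq2.png

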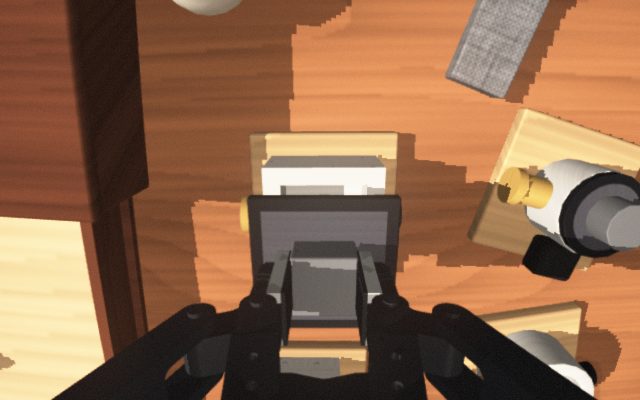

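The square cover is level and parallel to the body. The rim's back edge is at row 157 and its centre is about (600,-147). I'll nudge +1 mm in x, lower it and release.

```bash
python3 -m crank '[[[0.04,0,0.3,0,0,0,15],[0,0,0.3,0,0,0,15],[0,0,0.3,0,0,0,15],[0,0,0.3,0,0,0,15],[0,0,0.2,0,0,0,15],[0,0,0.2,0,0,0,15],[0,0,0.06,0,0,0,15],[0,0,0,0,0,0,15]]]'
python3 -m crank '[[[0,0,0.03,0,0,0,15],[0,0,0,0,0,0,15],[0,0,0,0,0,0,32],[0,0,0,0,0,0,50],[0,0,0,0,0,0,50],[0,0,0,0,0,0,50],[0,0,-0.3,0,0,0,50],[0,0,-0.6,0,0,0,50]]]'
python3 -m crank '[[[0,0,-1,0,0,0,50],[0,0,-1,0,0,0,50],[0,0,-1,0,0,0,50],[0,0,-1,0,0,0,50],[0,0,0,0,0,0,50],[0,0,0,0,0,0,50],[0,0,0,0,0,0,50],[0,0,0,0,0,0,50]]]'
python3 - <<'E'
from h import *
T=pose(); print(T[:3,3]); im=capture('wrist'); cv2.imwrite('pics/sq3.png',im)
H,S,V=cv2.split(cv2.cvtColor(im,cv2.COLOR_BGR2HSV))
m=((V<75)|((S<75)&(V<150)))*np.uint8(255); print(outline('wrist',m,(324,200),58,T))
k=((S<60)&(V>104)&(V<150))*np.uint8(255); print(outline('wrist',k,(324,205),76,T))
E
```

```text
time_s: 18.85
eef_pos: [599.8, -147.7, 62.4]
ee_rot: [0.0, 1.0, -0.01, 0.0]
force: [0.4, -0.3, -0.3]
grip_width: 0.313
grip_force: 49.5
time_s: 19.65
eef_pos: [599.3, -147.5, 84.0]
ee_rot: [-0.0, 1.0, -0.01, -0.001]
force: [0.0, 0.2, 0.4]
grip_width: 0.587
grip_force: 0.0
time_s: 20.45
eef_pos: [599.4, -147.5, 183.2]
ee_rot: [-0.0, 1.0, -0.01, -0.001]
force: [-1.5, -0.2, 0.5]
grip_width: 0.587
grip_force: 0.0
[ 599.38683722 -147.5183367   183.1998873 ]
[ 597.3 -150.3  595.3 -152.8   78.5   75.5   88.8]
[ 598.1 -143.1  598.5 -141.8   38.4   29.3   87.1]
```

```bash
python3 -m crank '[[[-0.07,-1,0,0,0,0,50],[-0.07,-1,0,0,0,0,50],[-0.07,-1,0,0,0,0,50],[-0.07,-1,0,0,0,0,50],[-0.07,-1,0,0,0,0,50],[-0.07,-1,0,0,0,0,50],[-0.07,-1,0,0,0,0,50],[-0.07,-1,0,0,0,0,50]]]'
python3 -m crank '[[[-0.07,-1,0,0,0,0,50],[-0.07,-1,0,0,0,0,50],[-0.07,-1,0,0,0,0,50],[-0.07,-1,0,0,0,0,50],[-0.07,-1,0,0,0,0,50],[-0.07,-1,0,0,0,0,50],[-0.07,-1,0,0,0,0,50],[-0.07,-1,0,0,0,0,50]]]'
python3 -m crank '[[[0,-0.36,0.6,0,0,0,50],[0,0,0.6,0,0,0,50],[0,0,0.6,0,0,0,50],[0,0,0.6,0,0,0,50],[0,0,0.6,0,0,0,50],[0,0,0.66,0,0,0,50],[0,0,0,0,0,0,50],[0,0,0,0,0,0,50]]]'
python3 - <<'E'
from h import *
T=pose(); print(T.round(2)); im=capture('wrist'); cv2.imwrite('pics/lr.png',im)
H,S,V=cv2.split(cv2.cvtColor(im,cv2.COLOR_BGR2HSV))
op=lambda m:cv2.morphologyEx((m*255).astype(np.uint8),cv2.MORPH_OPEN,np.ones((3,3)))
m=op((V<75)|((S<75)&(V<150))); k=op((S<60)&(V>104)&(V<150))
p=(324,225); print(outline('wrist',m,p,26,T),outline('wrist',k,p,44,T))
E
```

```text
time_s: 21.3
eef_pos: [589.4, 53.6, 183.6]
ee_rot: [-0.0, 1.0, -0.01, -0.0]
force: [0.3, -0.2, -1.0]
grip_width: 0.588
grip_force: 0.0
time_s: 22.1
eef_pos: [579.4, 253.8, 183.5]
ee_rot: [0.0, 1.0, -0.01, -0.0]
force: [0.4, -0.4, -0.6]
grip_width: 0.585
grip_force: 0.0
time_s: 22.9
eef_pos: [579.7, 261.3, 92.1]
ee_rot: [0.0, 1.0, -0.01, -0.0]
force: [0.8, -0.3, 0.9]
grip_width: 0.59
grip_force: 0.0
[[ 1.0000e+00 -2.0000e-02 -0.0000e+00  5.7975e+02]
 [-2.0000e-02 -1.0000e+00 -0.0000e+00  2.6129e+02]
 [-0.0000e+00  0.0000e+00 -1.0000e+00  9.2080e+01]
 [ 0.0000e+00  0.0000e+00  0.0000e+00  1.0000e+00]]
[578.9 261.9 578.7 261.7  72.3  72.1  88.8] [578.1 262.5 577.9 262.6  26.4  26.5  88.8]
```

View pics/lr.png

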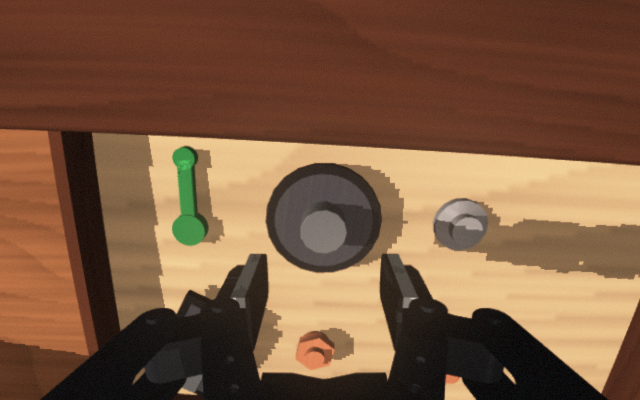

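The large round cover is centred at (324,217), with its knob between the fingers. The fitting at (315,350) is about 100 mm away. I'll grip, lift and carry it.

```bash
python3 -m crank '[[[-0.05,-0.04,0.63,0,0,0,50],[0,0,0.63,0,0,0,50],[0,0,0.63,0,0,0,50],[0,0,0.63,0,0,0,50],[0,0,0,0,0,0,50],[0,0,0,0,0,0,15],[0,0,0,0,0,0,15],[0,0,0,0,0,0,15]]]' 50
python3 -m crank '[[[0,0,0,0,0,0,15],[0,0,0,0,0,0,15],[0,0,-0.5,0,0,0,15],[0,0,-0.7,0,0,0,15],[0,0,-0.7,0,0,0,15],[0,0,-0.7,0,0,0,15],[0,0,-0.5,0,0,0,15],[0,0,0,0,0,0,15]]]'
```

```text
time_s: 23.75
eef_pos: [579.2, 263.0, 30.6]
ee_rot: [-0.0, 1.0, -0.01, 0.001]
force: [-0.5, 0.4, 3.3]
grip_width: 0.304
grip_force: 49.3
time_s: 24.55
eef_pos: [579.3, 263.1, 109.1]
ee_rot: [-0.0, 1.0, -0.01, 0.002]
force: [1.2, -0.0, -0.5]
grip_width: 0.301
grip_force: 49.3
```

```bash
python3 -m crank '[[[-0.19,0.96,0,0,0,0,15],[-0.19,0.96,0,0,0,0,15],[-0.19,0.96,0,0,0,0,15],[-0.19,0.96,0,0,0,0,15],[-0.19,0.96,0,0,0,0,15],[-0.19,0.96,0,0,0,0,15],[-0.19,0.96,0,0,0,0,15],[-0.19,0.96,0,0,0,0,15]]]'
python3 -m crank '[[[-0.19,0.96,0,0,0,0,15],[-0.19,0.96,0,0,0,0,15],[-0.19,0.96,0,0,0,0,15],[-0.19,0.96,0,0,0,0,15],[-0.19,0.96,0,0,0,0,15],[-0.19,0.96,0,0,0,0,15],[-0.19,0.96,0,0,0,0,15],[-0.19,0.96,0,0,0,0,15]]]'
python3 -m crank '[[[-0.19,0.96,0,0,0,0,15],[-0.19,0.96,0,0,0,0,15],[-0.19,0.96,0,0,0,0,15],[-0.19,0.96,0,0,0,0,15],[-0.19,0.96,0,0,0,0,15],[-0.19,0.96,0,0,0,0,15],[-0.19,0.95,0,0,0,0,15],[-0.19,0.9,0,0,0,0,15]]]'
python3 -m crank '[[[0,0,0,0,0,0,15],[0,0,0,0,0,0,15],[0,0,0,0,0,0,15],[0,0,0,0,0,0,15],[0,0,0,0,0,0,15],[0,0,0,0,0,0,15],[0,0,0,0,0,0,15],[0,0,0,0,0,0,15]]]'
python3 - <<'E'
from h import *
T=pose(); print(T[:3,3], np.degrees(np.arctan2(T[1,0],T[0,0]))); im=capture('wrist'); cv2.imwrite('pics/lr2.png',im)
H,S,V=cv2.split(cv2.cvtColor(im,cv2.COLOR_BGR2HSV))
m=(S<45)&(V>185); m[:,:230]=0; m[:,430:]=0; m[280:]=0;m[:120]=0
ys,xs=np.nonzero(m); p=onplane('wrist',np.c_[xs,ys],52,T); print(p.min(0),p.max(0))
E
```

```text
time_s: 25.35
eef_pos: [536.0, 70.7, 106.3]
ee_rot: [-0.0, 1.0, -0.01, -0.001]
force: [-0.4, 0.3, -0.2]
grip_width: 0.302
grip_force: 49.4
time_s: 26.15
eef_pos: [494.3, -120.3, 106.3]
ee_rot: [-0.0, 1.0, -0.01, -0.001]
force: [-0.3, -0.4, -0.1]
grip_width: 0.305
grip_force: 49.4
time_s: 26.95
eef_pos: [452.6, -309.8, 106.3]
ee_rot: [-0.001, 1.0, -0.01, -0.001]
force: [0.2, 0.0, 1.0]
grip_width: 0.302
grip_force: 49.4
time_s: 27.75
eef_pos: [453.3, -309.0, 107.1]
ee_rot: [-0.0, 1.0, -0.01, 0.0]
force: [-0.5, -0.9, -0.4]
grip_width: 0.299
grip_force: 49.4
[ 453.31104677 -308.98239055  107.06486226] -1.1271614195710111
[ 464.23148769 -342.41923995] [ 490.94350583 -274.99174751]
```

View pics/lr2.png

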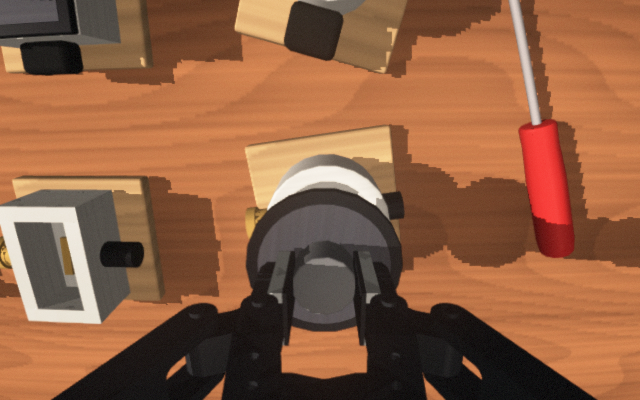

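The large round cover is held level above its body, whose rim arc spans columns 268 to 388 and is symmetric about it. Centre is about (453,-309), so no correction is needed. I'll lower and release.

```bash
python3 -m crank '[[[0,0,0.3,0,0,0,15],[0,0,0.3,0,0,0,15],[0,0,0.3,0,0,0,15],[0,0,0.3,0,0,0,15],[0,0,0.3,0,0,0,15],[0,0,0.2,0,0,0,15],[0,0,0.08,0,0,0,15],[0,0,0,0,0,0,15]]]'
python3 -m crank '[[[0,0,0.02,0,0,0,15],[0,0,0,0,0,0,15],[0,0,0,0,0,0,32],[0,0,0,0,0,0,50],[0,0,0,0,0,0,50],[0,0,0,0,0,0,50],[0,0,-0.3,0,0,0,50],[0,0,-0.6,0,0,0,50]]]'
python3 -m crank '[[[0,0,-1,0,0,0,50],[0,0,-1,0,0,0,50],[0,0,-1,0,0,0,50],[0,0,-1,0,0,0,50],[0,0,0,0,0,0,50],[0,0,0,0,0,0,50],[0,0,0,0,0,0,50],[0,0,0,0,0,0,50]]]'
python3 - <<'E'
from h import *
T=pose(); print(T[:3,3]); im=capture('wrist'); cv2.imwrite('pics/lr3.png',im)
E
```

```text
time_s: 28.6
eef_pos: [453.3, -309.1, 62.6]
ee_rot: [0.0, 1.0, -0.01, 0.0]
force: [0.3, 0.1, -0.8]
grip_width: 0.309
grip_force: 49.3
time_s: 29.4
eef_pos: [452.9, -308.7, 84.4]
ee_rot: [-0.001, 1.0, -0.01, -0.001]
force: [0.7, -0.3, -0.0]
grip_width: 0.586
grip_force: 0.0
time_s: 30.2
eef_pos: [453.0, -308.8, 183.6]
ee_rot: [-0.001, 1.0, -0.01, -0.001]
force: [0.3, 0.2, -0.3]
grip_width: 0.587
grip_force: 0.0
[ 453.01724468 -308.76493806  183.63754923]
```

```bash
for i in 1; do :; done
python3 -m crank '[[[0.02,-1,0,0,0,0,50],[0.02,-1,0,0,0,0,50],[0.02,-1,0,0,0,0,50],[0.02,-1,0,0,0,0,50],[0.02,-1,0,0,0,0,50],[0.02,-1,0,0,0,0,50],[0.02,-1,0,0,0,0,50],[0.02,-1,0,0,0,0,50]]]'
python3 -m crank '[[[0.02,-1,0,0,0,0,50],[0.02,-1,0,0,0,0,50],[0.02,-1,0,0,0,0,50],[0.02,-1,0,0,0,0,50],[0.02,-1,0,0,0,0,50],[0.02,-1,0,0,0,0,50],[0.02,-1,0,0,0,0,50],[0.02,-1,0,0,0,0,50]]]'
python3 -m crank '[[[0.02,-1,0,0,0,0,50],[0.02,-1,0,0,0,0,50],[0.02,-1,0,0,0,0,50],[0.02,-1,0,0,0,0,50],[0.02,-1,0,0,0,0,50],[0.02,-1,0,0,0,0,50],[0.02,-1,0,0,0,0,50],[0.02,-1,0,0,0,0,50]]]'
python3 -m crank '[[[0.02,-0.9,0,0,0,0,50],[0.02,-0.9,0,0,0,0,50],[0.02,-0.8,0,0,0,0,50],[0,0,0,0,0,0.75,50],[0,0,0,0,0,0.75,50],[0,0,0,0,0,0.75,50],[0,0,0,0,0,0.75,50],[0,0,0,0,0,0.75,50]]]'
python3 -m crank '[[[0,0,0.6,0,0,0,50],[0,0,0.6,0,0,0,50],[0,0,0.6,0,0,0,50],[0,0,0.6,0,0,0,50],[0,0,0.6,0,0,0,50],[0,0,0.66,0,0,0,50],[0,0,0,0,0,0,50],[0,0,0,0,0,0,50]]]'
python3 - <<'E'
from h import *
T=pose(); print(T.round(2)); im=capture('wrist'); cv2.imwrite('pics/ob.png',im)
H,S,V=cv2.split(cv2.cvtColor(im,cv2.COLOR_BGR2HSV))
op=lambda m:cv2.morphologyEx((m*255).astype(np.uint8),cv2.MORPH_OPEN,np.ones((3,3)))
m=op((V<75)|((S<75)&(V<150))); k=op((S<60)&(V>104)&(V<150))
p=(324,225); print(outline('wrist',m,p,26,T),outline('wrist',k,p,44,T))
E
```

```text
time_s: 31.05
eef_pos: [461.0, -108.1, 184.2]
ee_rot: [-0.0, 1.0, -0.01, -0.0]
force: [0.5, -0.5, 0.4]
grip_width: 0.589
grip_force: 0.0
time_s: 31.85
eef_pos: [469.0, 91.8, 184.2]
ee_rot: [-0.0, 1.0, -0.01, -0.0]
force: [-0.5, -0.2, -0.3]
grip_width: 0.588
grip_force: 0.0
time_s: 32.65
eef_pos: [476.9, 291.6, 184.0]
ee_rot: [0.0, 1.0, -0.01, -0.0]
force: [0.5, 0.9, -1.1]
grip_width: 0.582
grip_force: 0.0
time_s: 33.45
eef_pos: [479.7, 355.5, 183.9]
ee_rot: [0.0, 0.963, -0.27, -0.0]
force: [0.2, 0.6, -0.7]
grip_width: 0.582
grip_force: 0.0
time_s: 34.25
eef_pos: [479.9, 355.5, 93.1]
ee_rot: [0.0, 0.963, -0.268, -0.0]
force: [0.2, 1.5, 0.1]
grip_width: 0.587
grip_force: 0.0
[[  0.86  -0.52  -0.   479.92]
 [ -0.52  -0.86  -0.   355.54]
 [ -0.     0.    -1.    93.12]
 [  0.     0.     0.     1.  ]]
[479.4 355.1 479.5 355.   51.3  81.5  59.4] [478.9 355.9 479.  355.9  21.   38.2  59.8]
```

View pics/ob.png

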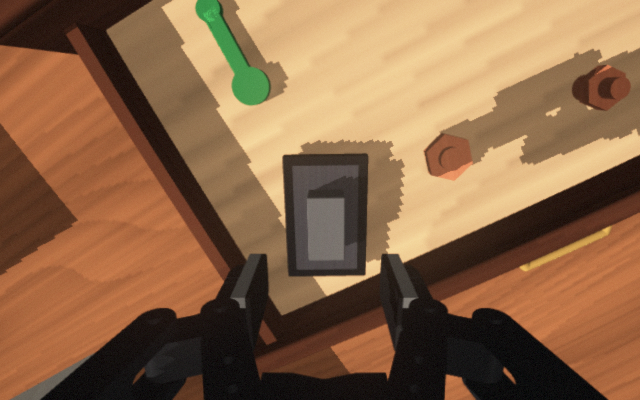

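The oblong cover at (326,214) is aligned with the tool, with its knob at (325,228). The drawer's side and front walls meet near (270,335), so I'll check finger clearance before descending.

```bash
python3 - <<'E'
from h import *
T=pose()
w=onplane('wrist',[(105,33),(190,175),(240,258),(330,312),(400,280)],40,T)
loc=(np.c_[w,np.full(len(w),40)]-T[:3,3])@T[:3,:3]; print(loc.round())
E
```

```text
[[ 108. -116.   54.]
 [  31.  -78.   54.]
 [ -22.  -52.   54.]
 [ -61.    3.   54.]
 [ -37.   48.   54.]]
```

```bash
python3 -m crank '[[[0,0,0.64,0,0,0,42],[0,0,0.64,0,0,0,42],[0,0,0.64,0,0,0,42],[0,0,0.64,0,0,0,42],[0,0,0,0,0,0,42],[0,0,0,0,0,0,10],[0,0,0,0,0,0,10],[0,0,0,0,0,0,10]]]' 50
python3 -m crank '[[[0,0,0,0,0,0,10],[0,0,0,0,0,0,10],[0,0,-0.5,0,0,0,10],[0,0,-0.7,0,0,0,10],[0,0,-0.7,0,0,0,10],[0,0,-0.7,0,0,0,10],[0,0,-0.5,0,0,0,10],[0,0,0,0,0,0,10]]]'
python3 -m crank '[[[0,0,0,0,0,-0.92,10],[0,0,0,0,0,-0.92,10],[0,0,0,0,0,-0.92,10],[0,0,0,0,0,-0.92,10],[0,0,0,0,0,0,10],[0,0,0,0,0,0,10],[0,0,0,0,0,0,10],[0,0,0,0,0,0,10]]]'
```

```text
time_s: 35.1
eef_pos: [480.6, 355.9, 30.5]
ee_rot: [-0.001, 0.963, -0.268, 0.001]
force: [-0.9, -0.8, 5.5]
grip_width: 0.241
grip_force: 50.2
time_s: 35.9
eef_pos: [480.6, 356.0, 108.7]
ee_rot: [-0.001, 0.963, -0.268, 0.001]
force: [-0.1, -0.1, -0.9]
grip_width: 0.242
grip_force: 49.4
time_s: 36.7
eef_pos: [479.8, 355.5, 106.4]
ee_rot: [0.0, 1.0, -0.016, -0.0]
force: [0.7, 0.4, -1.1]
grip_width: 0.24
grip_force: 49.4
```

```bash
python3 -m crank '[[[-0.07,0.97,0,0,0,0,10],[-0.07,0.97,0,0,0,0,10],[-0.07,0.97,0,0,0,0,10],[-0.07,0.97,0,0,0,0,10],[-0.07,0.97,0,0,0,0,10],[-0.07,0.97,0,0,0,0,10],[-0.07,0.97,0,0,0,0,10],[-0.07,0.97,0,0,0,0,10]]]'
python3 -m crank '[[[-0.07,0.97,0,0,0,0,10],[-0.07,0.97,0,0,0,0,10],[-0.07,0.97,0,0,0,0,10],[-0.07,0.97,0,0,0,0,10],[-0.07,0.97,0,0,0,0,10],[-0.07,0.97,0,0,0,0,10],[-0.07,0.97,0,0,0,0,10],[-0.07,0.97,0,0,0,0,10]]]'
python3 -m crank '[[[-0.09,0.98,0,0,0,0,10],[-0.09,0.98,0,0,0,0,10],[-0.09,0.98,0,0,0,0,10],[-0.09,0.98,0,0,0,0,10],[0,0,0,0,0,0,10],[0,0,0,0,0,0,10],[0,0,0,0,0,0,10],[0,0,0,0,0,0,10]]]'
python3 - <<'E'
from h import *
T=pose(); print(T[:3,3], np.degrees(np.arctan2(T[1,0],T[0,0]))); im=capture('wrist'); cv2.imwrite('pics/ob2.png',im)
H,S,V=cv2.split(cv2.cvtColor(im,cv2.COLOR_BGR2HSV))
m=(S<45)&(V>185); m[:,:230]=0; m[:,430:]=0; m[280:]=0;m[:90]=0
ys,xs=np.nonzero(m); p=onplane('wrist',np.c_[xs,ys],52,T); print(p.min(0),p.max(0))
E
```

```text
time_s: 37.5
eef_pos: [460.0, 161.1, 106.7]
ee_rot: [-0.0, 1.0, -0.015, 0.0]
force: [-0.4, -0.0, -0.7]
grip_width: 0.245
grip_force: 49.4
time_s: 38.3
eef_pos: [440.3, -32.4, 106.7]
ee_rot: [0.0, 1.0, -0.015, 0.0]
force: [-0.3, -0.4, -1.2]
grip_width: 0.246
grip_force: 49.4
time_s: 39.1
eef_pos: [428.6, -128.4, 106.6]
ee_rot: [-0.0, 1.0, -0.014, -0.0]
force: [-0.5, -0.8, -1.5]
grip_width: 0.24
grip_force: 49.5
[ 428.64415441 -128.41937235  106.55003151] -1.6442406347757568
[ 457.10409213 -156.39345044] [ 469.11725805 -102.40676185]
```

View pics/ob2.png

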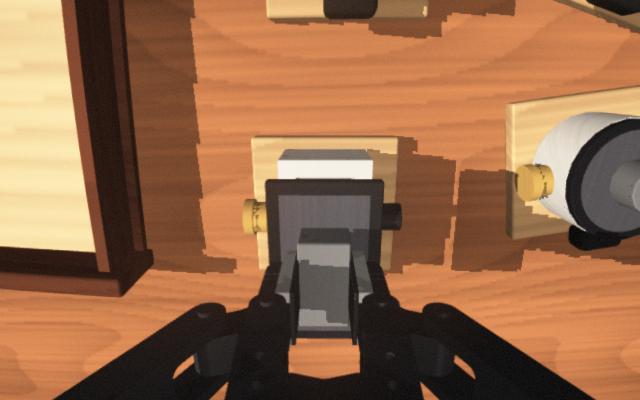

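The oblong cover is parallel to its body, whose rim spans columns 280 to 372 with its back edge near row 160. The large round cover on the right looks seated. I'll nudge -1 mm in x, lower and release.

```bash
python3 -m crank '[[[-0.04,0,0.3,0,0,0,10],[0,0,0.3,0,0,0,10],[0,0,0.3,0,0,0,10],[0,0,0.3,0,0,0,10],[0,0,0.3,0,0,0,10],[0,0,0.2,0,0,0,10],[0,0,0.06,0,0,0,10],[0,0,0,0,0,0,10]]]'
python3 -m crank '[[[0,0,0.03,0,0,0,10],[0,0,0,0,0,0,10],[0,0,0,0,0,0,27],[0,0,0,0,0,0,45],[0,0,0,0,0,0,45],[0,0,0,0,0,0,45],[0,0,-0.3,0,0,0,45],[0,0,-0.6,0,0,0,45]]]'
python3 -m crank '[[[0,-0.8,-1,0,0,0,45],[0,-0.8,-1,0,0,0,45],[0,-1,-1,0,0,0,45],[0,-1,-1,0,0,0,45],[0,-1,-1,0,0,0,45],[0,-1,-0.5,0,0,0,45],[0,-1,0,0,0,0,45],[0,-1,0,0,0,0,45]]]'
python3 - <<'E'
from h import *
a=capture('top')[130:280,360:530]; b=capture('scene')[95:235,145:325]
cv2.imwrite('pics/fin.png',np.hstack([cv2.resize(a,(400,353),interpolation=3),cv2.resize(b,(400,353),interpolation=3)]))
E
```

```text
time_s: 39.95
eef_pos: [427.5, -129.1, 62.6]
ee_rot: [-0.0, 1.0, -0.015, -0.0]
force: [-1.3, 0.9, 1.7]
grip_width: 0.243
grip_force: 49.8
time_s: 40.75
eef_pos: [427.1, -128.9, 84.3]
ee_rot: [-0.0, 1.0, -0.015, -0.001]
force: [-0.4, 0.1, 0.2]
grip_width: 0.525
grip_force: 0.0
time_s: 41.55
eef_pos: [433.2, 61.8, 222.8]
ee_rot: [0.0, 1.0, -0.015, 0.001]
force: [0.2, -0.3, -0.1]
grip_width: 0.531
grip_force: 0.0
```

View pics/fin.png

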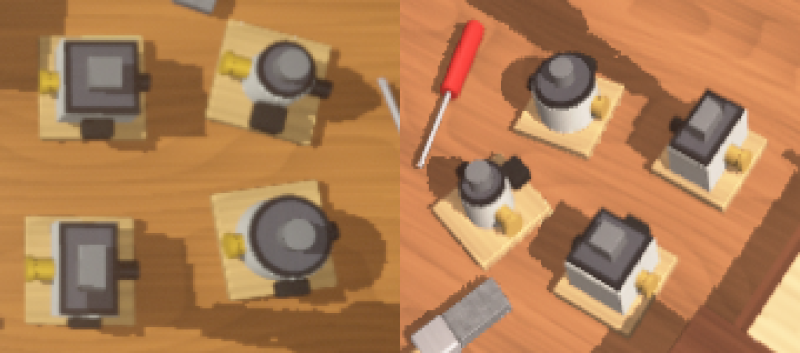

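All four covers look flat and lined up in both views. I'll check their centres numerically from the top view, with no further picture, before handing in.

```bash
python3 - <<'E'
from h import *
im=capture('top'); H,S,V=cv2.split(cv2.cvtColor(im,cv2.COLOR_BGR2HSV))
k=cv2.morphologyEx(((S<60)&(V>100)&(V<165))*np.uint8(255),cv2.MORPH_OPEN,np.ones((3,3)))
for n,p in dict(SQ=(404,161),SR=(483,158),LR=(487,229),OB=(399,244)).items(): print(n,outline('top',k,p,76))
print(sense()['force'])
E
```

```text
SQ [ 591.7 -145.2  591.9 -145.    51.9   51.1   89.2]
SR [ 598.1 -308.5  599.2 -308.6   34.8   40.    42.1]
LR [ 448.9 -301.3  448.6 -300.6   51.1   57.4   86.5]
OB [ 426.1 -124.3  423.7 -125.8   36.5   67.1   88. ]
[-0.9688477  -0.34728032  0.60166358]
```

```bash
python3 -c "
from rig import *
print(finish_job())"
```

```text
the job is handed in; nothing more can be done
None
```

The job is handed in at about 42 s: each cover is on its matching second stage, released and flat within a few mm by camera, and the bronze fittings were never touched, but I viewed 17 pictures, over the limit of 14, and the hand-in gave no verdict.

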